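Stop the ultrasonic cleaner and lift its basket out to drain

TASK

The ultrasonic cleaner's timer has not run out yet: turn its black knob back (counterclockwise seen from above) to the zero stop, and only then take the instrument basket by the blue grip of its bail and lift it out of the tank. Hold it steady and level over the tank, its underside a few centimetres clear of the rim, as one does to let it drain, with all instruments still in it and the brass holder still standing; finish while holding it there. Do not disturb the things standing round the cleaner.

Things in the scene. Friction and masses are not known exactly. Their poses are not given: they have to be found in the camera images.
- bath: white ultrasonic cleaner, fixed, 244 mm deep (its x), 238 mm wide (its y), deck 125 mm over the bench. Origin: centre of its underside; x points from the control panel in front to the tank at the back, y to its left, z up. Grey panel (top at 124 mm) carries the knob; the drained open steel tank, opening 140 x 206 mm, has a lip with its top at 127 mm
- tank_mouth (a point): centre of the tank opening at the height of its lip (127 mm over the bench), 38 mm behind the bath's origin; axes as the bath's. Nothing stands above it but the basket
- timer_knob (a joint): timer knob, rad: 0 = hard zero stop, pointer along the bath's x (away from the panel's front edge) at the red scale mark; grows clockwise seen from above, to 4.7; starts at 0.8 to 2.6. Light friction (0.04 N m), no spring. At most about 1.5 rad in one grasp. The pads lag some 0.06 rad: turn 0.2 rad past zero, against the stop
- timer_grip (a point): on the upright axis of the black timer knob at grip height (156 mm over the bench), 79 mm in front of the bath's origin, 40 mm to its right. A bar 13 mm thick, 44 long, from 132 to 164 mm over the bench, on a round skirt 48 mm wide (top at 132 mm); grip across the 13 mm. A white line on one bar end is the pointer. Axes turn with the knob: x along the bar to the pointer, z up
- basket: stainless wire basket, 130 mm (its x) x 196 mm (its y), walls 60 mm high, 0.28 kg empty, about 0.6 kg loaded, loose. Origin: centre of its underside; axes as the bath's. It hangs by four wire hooks on the lip at its two ends (y), origin 64 mm below the lip's top, 5 mm play each side. A fixed wire bail rises from the middle of both ends to the blue grip
- basket_grip (a point): centre of the blue moulded grip on the bail: 14 mm thick (basket x), 90 mm long (basket y), 17 mm high, 128 mm above the basket's underside. Grip across its 14 mm. The brass holder may stand towards either end, so grip above the load's centre of mass, firmly (about 40 N), for the basket to stay level
- brass_holder: turned brass filter holder, about 0.21 kg, 38 mm across, 54 mm high, standing loose on the basket floor (3 mm above the basket's underside) along its back side, towards either end. Origin: centre of its underside; z up
- forceps: steel forceps 14 x 122 x 8 mm, about 0.02 kg, lying loose lengthwise in the middle of the basket. Origin: centre of its underside
- haemostat: steel haemostat (ring-handled clamp) 57 x 146 x 7 mm, about 0.05 kg, lying loose lengthwise along the front side of the basket. Origin: centre of its underside
- dish_red: bystander: open plastic culture dish with red medium, 87 mm across, 14 mm high, on the bench to the left. Origin: centre of its underside
- slide_box: bystander: small white and blue box of slides 34 x 82 x 26 mm on the bench to the left. Origin: centre of its underside
- dish_lid: bystander: clear lid of a culture dish, 91 mm across, 12 mm high, on the bench in front to the right. Origin: centre of its underside
- beaker: bystander: clear empty beaker 53 mm across, 70 mm high, on the bench to the right. Origin: centre of its underside

How it is judged:
By the outcome, as a careful person would: the job done as asked, in the order asked, and still so for the second after the job is handed in, while the arm keeps its last pose, push and grip.
It also fails if it takes over 67 s, if anything falls off the work surface, if the arm or the gripper's body presses on something with over 40 N, if the wrist force passes 120 N, or if a joint passes its speed limit or range.

ROBOT

A 6-joint arm with a two-finger parallel gripper is mounted at the origin on a cart in front of the work surface, level with it; the furniture and walls round the work are solid. World frame = base frame: x ahead of the robot, y to its left, z up, the work surface at z = 0. Lengths are in mm, angles in rad, forces in N, time in s.
With the tool pointing down it reaches from about 350 to 875 mm from the base axis. Payload 4.2 kg.
Tool frame: the origin (TCP) lies between the finger pads; the fingertips stand 25 mm ahead of it and the grasp point (between the pads) lies 6 mm ahead of it; z points along the fingers, y is the line along which they close (so a half turn about z gives the same grasp; the last joint's range is limited). The gripper opens to 85 mm and grips with 20 to 120 N. Pads are 22 mm wide; open, the fingers measure 114 mm over their backs; the gripper's body (76 mm by 85 mm) begins 54 mm behind the grasp point. The pads swing forward as they close: fully open they stand 13 mm farther back than shut.
Start: joints at [1.564, 0.385, 0.008, 0, -1.194, -0.259], TCP at [164.144, 603.039, 225.612] pointing down, gripper open.
Joint ranges: [-3.14, 3.14], [-1.21, 2.06], [-1.07, 1.41], [-3.16, 2.05], [-2.99, -0.16], [-3.1, 3.1]. Speed limits (rad/s): [2.79, 2.79, 3.14, 3.14, 3.14, 3.14].

INTERFACE

Orientations are given as a unit quaternion [x, y, z, w].
In Python, from bench import read_state, imaging, workorder, nets gives the robot as it stands.
- The arm moves only by the tool apply_moves, never from a script. Its argument "rows" is a list of rows, each an object with "hand": the opening, from -1 (shut) to 1 (fully open); "delta_pos": the shift along the tool's x, y, z in mm, a list of three; "yaw": the turn about the tool's z in rad. A call has 1 to 12 rows; each row is the pose to reach, as a shift and turn from the pose commanded when the call began, along the tool's axes at that moment; what a row does not reach only later rows make up. A row lasts 1/12 s, in which the tool goes at most 41.7 mm and 7.16 degrees, less where a joint would pass 70% of its speed; a pose out of reach is approached as far as the arm can. A call with a gripper value outside its range is refused whole. The fingers move at their own pace and stop on an object; the grip force is fixed at half the most. Time passes only in rows, so rows that repeat a pose let the fingers close. It gives the time, the measured TCP pose, the force, the opening and the grip force at its end, in the units of the state.
- read_state(): the state, without advancing time (a new reading comes with each control period).
- imaging.get_image(name): name is "scene" or "top" or "wrist"; returns a dict with "pixels" (480x640x3 uint8, red, green, blue), "fx", "fy", "cx", "cy" (pixels), "dist" ([k1, k2, p1, p2, k3] as OpenCV has them; the pictures are not rectified), "xyz" and "rotation" of the camera in the world. Camera axes: x right, y down, z forward; pixel columns grow to the right and rows downward; lengths in mm; the calibration is good to about 2 mm. A picture is of the moment at which its call begins. There is no depth.
- workorder.job_done(): hands the job in; it is judged then, once.
Trained networks look in the newest picture that a camera, given by its name, has taken for a name from the list of things; names that differ only in an ending like _2 or _b are one class to them, and where a whole thing is asked for, a point or a joint stands for the part that bears it (a point fixed in the world has none). Each returns a list of dicts, best first, with "score" (0 to 1); they miss things now and then, are a little off and sometimes report something else, mostly with a low value. They report only what shows in the picture. A call takes as long as a camera call.
- nets.find_in(camera, query): "location" ([row, column] in pixels, amid what is visible of it).
- nets.pinpoint(camera, query): "location" ([row, column] in pixels: a listed point, or the origin of a listed thing).
The state is a dict: "clock": time; "joints": joint angles; "joint_vel": joint speeds; "joint_efforts": joint torques, N m; "position": TCP position; "ee_rot": TCP orientation; "contact_force": force on the tool from outside, world axes, zero at the start; "wrist_torque": the same for the moment, N m; "gripper_width": finger opening in mm; "grasp_force": force on a finger pad.
Only numpy, scipy, OpenCV 4.12 (cv2) and the standard library are available. Lean on these libraries where they do the work, as an engineer would, in place of code of your own. Each camera call takes 0.05 s, during which the arm holds its last target. There are 200 camera calls.

## Working session

There is one attempt and no reset: what is moved stays moved. The work goes in short steps, Python scripts to look and compute and a tool call to move; the robot and the scene stay as the last step left them, time stands still between calls to the robot, and variables do not carry over. Pictures are saved under pics/ and viewed, at most 10 in all, crops included, and the job is handed in when it is done.

Besides the shell and the picture viewer there is one more tool, called after ">>>" as a command line: name --argument value ..., lists and objects as JSON in quotes. apply_moves: Moves the arm, as the interface text tells. Its arguments: {"type":"object","properties":{"rows":{"type":"array"}},"required":["rows"]}

```bash
mkdir -p pics; cat > h.py <<'E'
import numpy as np, cv2
from bench import read_state, imaging, workorder, nets
from scipy.spatial.transform import Rotation as R
def rot(c):
    r=np.array(c["rotation"],float)
    return r if r.shape==(3,3) else R.from_quat(r).as_matrix()
def ray(c,rc):
    K=np.array([[c["fx"],0,c["cx"]],[0,c["fy"],c["cy"]],[0,0,1]])
    p=cv2.undistortPoints(np.array([[[rc[1],rc[0]]]],float),K,np.array(c["dist"],float))[0,0]
    d=rot(c)@np.array([p[0],p[1],1]); return np.array(c["xyz"],float),d/np.linalg.norm(d)
def atz(c,rc,z):
    o,d=ray(c,rc); return o+d*(z-o[2])/d[2]
def proj(c,P):
    K=np.array([[c["fx"],0,c["cx"]],[0,c["fy"],c["cy"]],[0,0,1]])
    r=rot(c).T; t=-r@np.array(c["xyz"],float)
    return cv2.projectPoints(np.array(P,float).reshape(-1,1,3),cv2.Rodrigues(r)[0],t,K,np.array(c["dist"],float))[0][:,0]
E
python3 - <<'E'
from h import *
s=read_state(); print({k:np.round(v,3) for k,v in s.items()})
Z=dict(tank_mouth=127,timer_grip=156,basket_grip=191,brass_holder=66,bath=0,basket=63,timer_knob=140,forceps=66,haemostat=66,dish_red=0,slide_box=0,dish_lid=0,beaker=0)
for n in ["scene","top","wrist"]:
    c=imaging.get_image(n); cv2.imwrite(f"pics/{n}0.png",c["pixels"][:,:,::-1]); print(n,np.round(c["xyz"]),np.round(rot(c),2).tolist(),c["fx"])
    for q,z in Z.items():
        r=nets.pinpoint(n,q)[:2]
        print(n,q,[(np.round(a["location"]).tolist(),round(a["score"],2),np.round(atz(c,a["location"],z)).tolist()) for a in r])
E
```

```text
{'clock': np.float64(0.0), 'joints': array([ 1.564e+00,  3.860e-01,  7.000e-03, -1.000e-03, -1.194e+00,
       -2.590e-01]), 'joint_vel': array([-0.002, -0.   , -0.001,  0.   , -0.001, -0.001]), 'joint_efforts': array([-0.0000e+00, -3.9229e+01,  1.8840e+01,  4.1860e+00, -5.0000e-03,
       -0.0000e+00]), 'position': array([163.991, 602.483, 224.503]), 'ee_rot': array([ 0.991, -0.133, -0.   ,  0.001]), 'contact_force': array([ 0.757, -0.209, -0.157]), 'wrist_torque': array([0.056, 0.028, 0.011]), 'grasp_force': np.float64(0.0), 'gripper_width': np.float64(85.416)}
scene [-383. -525.  902.] [[0.52, -0.5, 0.69], [-0.86, -0.31, 0.41], [0.01, -0.81, -0.59]] 487.0596581354337
scene tank_mouth [([242.0, 357.0], 0.64, [609.0, -51.0, 127.0])]
scene timer_grip [([261.0, 350.0], 0.73, [488.0, -92.0, 156.0])]
scene basket_grip [([228.0, 358.0], 0.63, [584.0, -64.0, 191.0])]
scene brass_holder [([253.0, 353.0], 0.57, [631.0, -31.0, 66.0])]
scene bath [([289.0, 352.0], 0.94, [559.0, -68.0, 0.0])]
scene basket [([264.0, 359.0], 0.86, [597.0, -67.0, 63.0])]Traceback (most recent call last):
  File "<stdin>", line 7, in <module>
ValueError: it knows: basket, basket_grip, bath, beaker, brass_holder, dish_lid, dish_red, forceps, haemostat, slide_box, tank_mouth, timer_grip
```

```bash
python3 - <<'E'
from h import *
Z=dict(tank_mouth=127,timer_grip=156,basket_grip=191,brass_holder=66,bath=0,basket=63,forceps=66,haemostat=66,dish_red=0,slide_box=0,dish_lid=0,beaker=0)
for n in ["scene","top","wrist"]:
    c=imaging.get_image(n); cv2.imwrite(f"pics/{n}0.png",c["pixels"][:,:,::-1]); print(n,np.round(c["xyz"]),np.round(rot(c),2).tolist(),c["fx"])
    for q,z in Z.items():
        r=nets.pinpoint(n,q)[:2]
        print(n,q,[(np.round(a["location"]).tolist(),round(a["score"],2),np.round(atz(c,a["location"],z)).tolist()) for a in r])
E
```

```text
scene [-383. -525.  902.] [[0.52, -0.5, 0.69], [-0.86, -0.31, 0.41], [0.01, -0.81, -0.59]] 487.0596581354337
scene tank_mouth [([267.0, 197.0], 0.55, [293.0, 244.0, 127.0]), ([254.0, 352.0], 0.36, [555.0, -66.0, 127.0])]
scene timer_grip [([261.0, 350.0], 0.82, [489.0, -91.0, 156.0])]
scene basket_grip [([227.0, 359.0], 0.61, [589.0, -63.0, 191.0])]
scene brass_holder [([252.0, 354.0], 0.68, [636.0, -29.0, 66.0])]
scene bath [([287.0, 354.0], 0.55, [571.0, -68.0, 0.0])]
scene basket [([263.0, 358.0], 0.59, [600.0, -63.0, 63.0])]
scene forceps [([260.0, 356.0], 0.68, [608.0, -53.0, 66.0])]
scene haemostat []
scene dish_red [([268.0, 198.0], 0.58, [404.0, 365.0, 0.0]), ([250.0, 225.0], 0.54, [515.0, 357.0, 0.0])]
scene slide_box [([250.0, 223.0], 0.59, [512.0, 361.0, 0.0])]
scene dish_lid [([358.0, 398.0], 0.82, [393.0, -281.0, 0.0]), ([268.0, 198.0], 0.66, [402.0, 364.0, -0.0])]
scene beaker [([304.0, 439.0], 0.95, [632.0, -299.0, 0.0])]
top [ 307.    7. 1189.] [[0.01, -0.98, 0.21], [-1.0, -0.01, -0.0], [0.0, -0.21, -0.98]] 506.0981805790992
top tank_mouth [([204.0, 357.0], 0.67, [607
[... 536 characters left out ...]
[([228.0, 352.0], 0.73, [567.0, -63.0, 66.0])]
top dish_red [([303.0, 168.0], 0.63, [398.0, 363.0, 0.0])]
top slide_box [([255.0, 172.0], 0.73, [513.0, 362.0, 0.0]), ([215.0, 449.0], 0.23, [618.0, -301.0, 0.0])]
top dish_lid [([212.0, 449.0], 0.62, [626.0, -301.0, 0.0]), ([315.0, 449.0], 0.55, [379.0, -289.0, 0.0])]
top beaker [([212.0, 449.0], 0.88, [626.0, -301.0, 0.0])]
wrist [237. 584. 372.] [[-0.26, -0.92, -0.29], [-0.96, 0.25, 0.08], [0.0, 0.3, -0.95]] 357.5205697997365
wrist tank_mouth []
wrist timer_grip []
wrist basket_grip []
wrist brass_holder []
wrist bath []
wrist basket []
wrist forceps []
wrist haemostat []
wrist dish_red []
wrist slide_box []
wrist dish_lid []
wrist beaker []
```

View pics/top0.png

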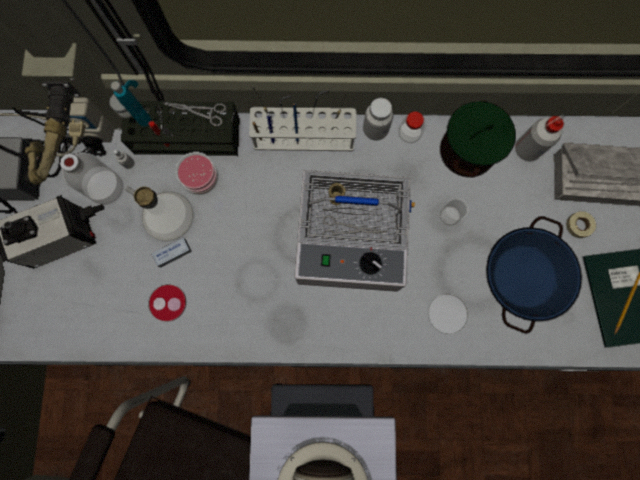

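The top view shows the bath at about (355,230), the blue grip from (336,200) to (378,202), the knob at (371,262) with its pointer to the lower right, and the holder at (337,190), towards the left end. I'll enlarge this area.

```bash
python3 - <<'E'
from h import *
a=cv2.imread("pics/top0.png")[165:295,285:425]; 
cv2.imwrite("pics/a.png",cv2.resize(a,None,fx=4.5,fy=4.5,interpolation=cv2.INTER_CUBIC))
c=imaging.get_image("top"); hsv=cv2.cvtColor(c["pixels"],cv2.COLOR_RGB2HSV)
m=cv2.inRange(hsv,(105,120,60),(125,255,255)); m[:, :325]=0; m[:,390:]=0; m[:180]=0; m[215:]=0
pts=np.argwhere(m); print(len(pts),pts.min(0),pts.max(0))
W=np.array([atz(c,p,195)[:2] for p in pts]); mu=(W.max(0)+W.min(0))/2
u,s,v=np.linalg.svd(W-W.mean(0)); print(W.mean(0),v[0],np.degrees(np.arctan2(v[0][1],v[0][0])), np.ptp((W-W.mean(0))@v[0]))
E
```

```text
271 [196 335] [204 378]
[596.48721413 -63.48721352] [-0.06498508 -0.99788624] -93.72599667022004 87.84987655077046
```

View pics/a.png

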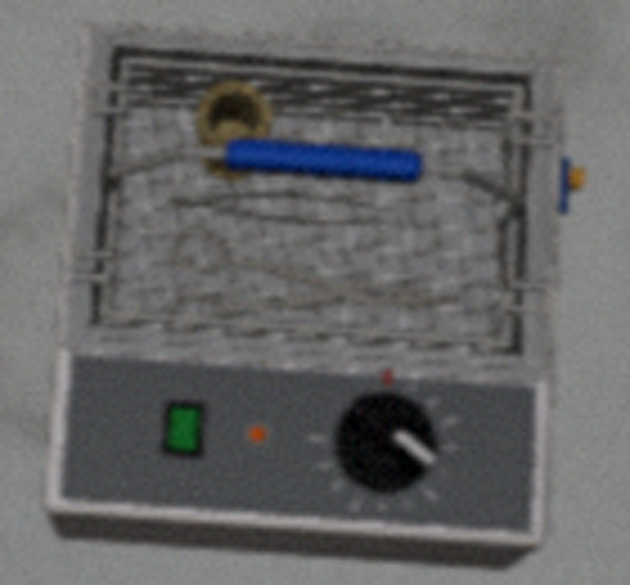

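The zoom shows the knob centre at about crop (385,443) with its pointer to the lower right, about 2.2 rad from the red mark. The bath is yawed about -3.7°, and the brass holder stands at the back left. Next I move over the knob.

>>> apply_moves --rows '[{"hand": 1,"delta_pos": [0,0,-40],"yaw": 0},{"hand": 1,"delta_pos": [30,40,-75],"yaw": 0.1},{"hand": 1,"delta_pos": [55,70,-75],"yaw": 0.2},{"hand": 1,"delta_pos": [80,100,-75],"yaw": 0.3},{"hand": 1,"delta_pos": [105,130,-75],"yaw": 0.4},{"hand": 1,"delta_pos": [130,160,-75],"yaw": 0.5},{"hand": 1,"delta_pos": [155,190,-75],"yaw": 0.6},{"hand": 1,"delta_pos": [180,220,-75],"yaw": 0.7},{"hand": 1,"delta_pos": [205,250,-75],"yaw": 0.8},{"hand": 1,"delta_pos": [230,280,-75],"yaw": 0.9},{"hand": 1,"delta_pos": [245,295,-75],"yaw": 1.0},{"hand": 1,"delta_pos": [245,295,-75],"yaw": 1.0}]'

```text
clock: 3.35
position: [323.9, 250.8, 301.2]
ee_rot: [0.804, -0.594, 0.0, -0.0]
contact_force: [0.5, -0.6, -0.4]
gripper_width: 85.3
grasp_force: 0.0
```

```bash
cat >> h.py <<'E'
def delta(x,y,z,ang_deg=None):
    s=read_state(); r=R.from_quat(s["ee_rot"]).as_matrix()
    d=r.T@(np.array([x,y,z])-s["position"]); a=np.degrees(np.arctan2(r[1,0],r[0,0]))
    print("pos",np.round(s["position"],1),"angx",round(a,1),"tilt",np.round(r[:,2],3),"delta",np.round(d,1),"yaw",None if ang_deg is None else round(-np.radians((ang_deg-a+180)%360-180),3),"j",np.round(s["joints"],2),"t",s["clock"])
E
python3 -c "
from h import *
delta(480,-95,300,-130)"
```

```text
pos [323.9 250.8 301.2] angx -72.9 tilt [ 0.001  0.001 -1.   ] delta [376.4 -47.8   1.1] yaw 0.996 j [ 1.06 -0.05 -0.34  0.   -1.28 -0.76] t 3.35
```

>>> apply_moves --rows '[{"hand": 0.5,"delta_pos": [35,-5,0],"yaw": 0.1},{"hand": 0.5,"delta_pos": [70,-9,0],"yaw": 0.2},{"hand": 0.5,"delta_pos": [105,-13,0],"yaw": 0.3},{"hand": 0.5,"delta_pos": [140,-18,0],"yaw": 0.4},{"hand": 0.5,"delta_pos": [175,-22,0],"yaw": 0.5},{"hand": 0.5,"delta_pos": [210,-27,0],"yaw": 0.6},{"hand": 0.5,"delta_pos": [245,-31,0],"yaw": 0.7},{"hand": 0.5,"delta_pos": [280,-36,0],"yaw": 0.8},{"hand": 0.5,"delta_pos": [315,-40,0],"yaw": 0.9},{"hand": 0.5,"delta_pos": [350,-44,0],"yaw": 1.0},{"hand": 0.5,"delta_pos": [376,-48,0],"yaw": 1.0},{"hand": 0.5,"delta_pos": [376,-48,0],"yaw": 1.0}]'

```text
clock: 4.35
position: [483.6, -93.0, 299.9]
ee_rot: [-0.422, 0.906, -0.0, -0.001]
contact_force: [-0.2, 0.3, 0.0]
gripper_width: 64.2
grasp_force: 0.0
```

```bash
python3 - <<'E'
from h import *
delta(480,-95,300,-130)
c=imaging.get_image("wrist"); im=c["pixels"][:,:,::-1].copy(); 
for q,z in [("timer_grip",156),("basket_grip",191),("tank_mouth",127)]:
    print(q,[(np.round(a["location"]).tolist(),round(a["score"],2),np.round(atz(c,a["location"],z),1).tolist()) for a in nets.pinpoint("wrist",q)[:2]])
cv2.imwrite("pics/w1.png",im); print(c["xyz"])
E
```

```text
pos [483.6 -93.  299.9] angx -130.0 tilt [-0.001 -0.001 -1.   ] delta [ 3.9  1.4 -0.1] yaw -0.0 j [ 0.14  0.11 -0.18  0.   -1.29 -0.84] t 4.35
timer_grip [([211.0, 320.0], 0.87, [477.7, -96.5, 156.0])]
basket_grip [([338.0, 237.0], 0.63, [594.7, -64.5, 191.0])]
tank_mouth [([304.0, 251.0], 0.94, [596.0, -62.4, 127.0])]
[ 434.18622495 -150.44503422  446.43677411]
```

View pics/w1.png

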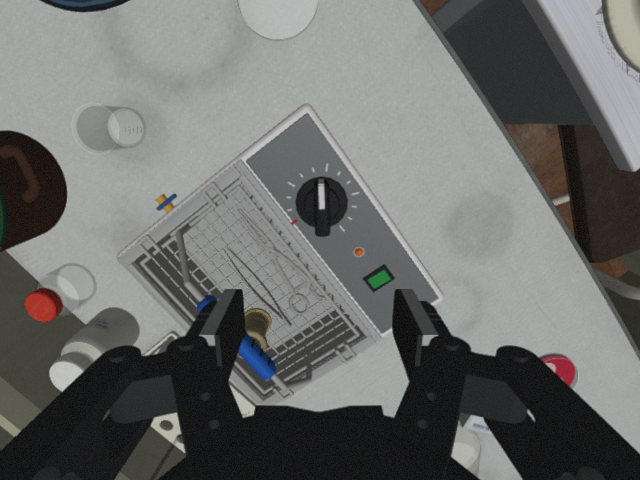

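The wrist view shows the knob at about (321,203), its pointer at the top end (321,182) and the red mark at (294,221). I'll convert the bar line and the panel edges to world angles.

```bash
python3 - <<'E'
from h import *
c=imaging.get_image("wrist")
P=lambda col,row,z:atz(c,(row,col),z)[:2]
an=lambda a,b:np.degrees(np.arctan2(*(b-a)[::-1]))
print("pointer line",an(P(321,207,164),P(321,181,164)))
print("panel front edge",an(P(440,298,125),P(308,105,125)))
im=c["pixels"]; g=cv2.cvtColor(im,cv2.COLOR_RGB2GRAY)
m=np.zeros_like(g); m[176:238,305:340]=(g[176:238,305:340]>140)*255
ys,xs=np.nonzero(m); W=np.array([P(x,y,164) for x,y in zip(xs,ys)]); 
n,l,st,ct=cv2.connectedComponentsWithStats(m); print(st,ct)
k=1+np.argmax(st[1:,4]); ys,xs=np.nonzero(l==k); W=np.array([P(x,y,164) for x,y in zip(xs,ys)]); v=np.linalg.svd(W-W.mean(0))[2][0]; print(np.degrees(np.arctan2(v[1],v[0])),W.mean(0))
md=np.zeros_like(g); md[170:245,285:360]=(g[170:245,285:360]<45)*255
n,l,st,ct=cv2.connectedComponentsWithStats(md); k=1+np.argmax(st[1:,4]); print("skirt",st[k],ct[k],P(*ct[k],135))
delta(477.7,-96.5,200,-129)
E
```

```text
pointer line -129.65868581543168
panel front edge -94.07603253108718
[[     0      0    640    480 307060]
 [   314    182      6     25    130]
 [   336    224      4      6     10]] [[319.50053084 239.51977789]
 [316.84615385 193.78461538]
 [337.7        226.5       ]]
51.34861092296049 [ 467.89106587 -106.70906032]
skirt [ 292  175   51   59 1887] [317.23476418 202.76152623] [476.41545059 -96.12957656]
pos [481.6 -89.3 300.7] angx -129.7 tilt [ 0.  0. -1.] delta [  8.1  -1.6 100.7] yaw -0.013 j [ 0.15  0.1  -0.18 -0.   -1.29 -0.84] t 4.6
```

>>> apply_moves --rows '[{"hand": 0.1,"delta_pos": [4,-1,35],"yaw": -0.01},{"hand": 0.1,"delta_pos": [8,-2,70],"yaw": -0.01},{"hand": 0.1,"delta_pos": [8,-2,100],"yaw": -0.01},{"hand": 0.1,"delta_pos": [8,-2,100],"yaw": -0.01},{"hand": 0.1,"delta_pos": [8,-2,100],"yaw": -0.01}]'

```text
clock: 5.02
position: [477.7, -97.0, 200.5]
ee_rot: [-0.43, 0.903, 0.0, -0.001]
contact_force: [-0.3, -0.3, 0.4]
gripper_width: 47.0
grasp_force: 0.0
```

```bash
python3 - <<'E'
from h import *
c=imaging.get_image("wrist"); cv2.imwrite("pics/w2.png",c["pixels"][:,:,::-1])
print([(np.round(a["location"]).tolist(),round(a["score"],2),np.round(atz(c,a["location"],156),1).tolist()) for a in nets.pinpoint("wrist","timer_grip")[:2]])
delta(477.2,-96.3,162,-129)
E
```

```text
[([263.0, 320.0], 0.92, [476.5, -95.5, 156.0]), ([132.0, 79.0], 0.21, [529.4, -234.2, 156.0])]
pos [479.8 -97.1 203. ] angx -129.1 tilt [ 0.004 -0.001 -1.   ] delta [ 1.2  2.7 41. ] yaw -0.002 j [ 0.13  0.17 -0.35  0.   -1.04 -0.82] t 5.1167
```

View pics/w2.png

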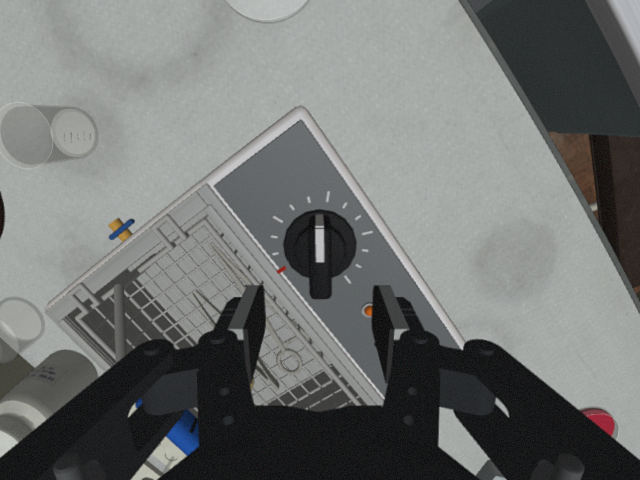

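The view shows the bar upright at column 320, centred between the fingers. I descend and grip.

>>> apply_moves --rows '[{"hand": 0.1,"delta_pos": [0,0,20],"yaw": 0},{"hand": 0.1,"delta_pos": [0,0,38],"yaw": 0},{"hand": 0.1,"delta_pos": [0,0,38],"yaw": 0},{"hand": -1,"delta_pos": [0,0,38],"yaw": 0},{"hand": -1,"delta_pos": [0,0,38],"yaw": 0},{"hand": -1,"delta_pos": [0,0,38],"yaw": 0},{"hand": -1,"delta_pos": [0,0,38],"yaw": 0},{"hand": -1,"delta_pos": [0,0,38],"yaw": 0},{"hand": -1,"delta_pos": [0,0,38],"yaw": 0}]'

```text
clock: 5.87
position: [478.4, -97.6, 163.2]
ee_rot: [-0.429, 0.904, -0.0, 0.001]
contact_force: [-0.4, -0.1, -0.3]
gripper_width: -0.2
grasp_force: 0.0
```

```bash
python3 - <<'E'
from h import *
c=imaging.get_image("wrist"); cv2.imwrite("pics/w3.png",c["pixels"][:,:,::-1])
s=read_state(); print(s["gripper_width"],s["grasp_force"],s["contact_force"])
delta(477.2,-96.3,162,-129)
E
```

```text
0.13006779421958448 0.0 [-0.17671516  0.82853356  0.25870104]
pos [478.3 -97.6 163. ] angx -129.2 tilt [ 0.001  0.    -1.   ] delta [-0.3  1.7  1. ] yaw -0.004 j [ 0.13  0.21 -0.41  0.   -0.95 -0.82] t 5.9167
```

View pics/w3.png

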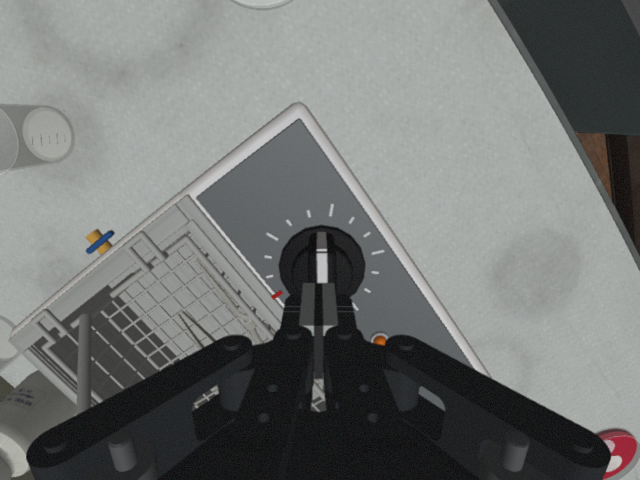

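```bash
python3 - <<'E'
from h import *
c=imaging.get_image("wrist"); s=read_state(); r=R.from_quat(s["ee_rot"]).as_matrix(); p=np.array(s["position"])
print("cam in tool",r.T@(np.array(c["xyz"])-p), (r.T@rot(c)).round(3).tolist())
for n,q in dict(tcp=[0,0,0],grasp=[0,0,6],tip=[0,0,25],tipx=[11,0,25],tipback=[-11,0,25]).items(): print(n,proj(c,p+r@np.array(q,float)).round())
for n,q in dict(skirt=[477.2,-96.3,132],top=[477.2,-96.3,164],topptr=[477.2-22*.63,-96.3-22*.777,164],topback=[477.2+22*.63,-96.3+22*.777,164]).items(): print(n,proj(c,q).round())
E
```

```text
cam in tool [  75.91795788    0.80098151 -146.58130823] [[-0.001, -0.955, -0.295], [1.0, -0.0, -0.001], [0.001, -0.295, 0.955]]
tcp [[317. 298.]]
grasp [[317. 292.]]
tip [[317. 276.]]
tipx [[317. 256.]]
tipback [[317. 295.]]
skirt [[320. 272.]]
top [[320. 300.]]
topptr [[320. 254.]]
topback [[320. 342.]]
```

The closed pads ended up above the bar. In this view the fingertips end at about row 284, which puts them roughly 30 mm shorter than the stated geometry. I'll reopen and go lower in two guarded steps.

>>> apply_moves --rows '[{"hand": 0.1,"delta_pos": [0,1,0],"yaw": 0},{"hand": 0.1,"delta_pos": [0,1,0],"yaw": 0},{"hand": 0.1,"delta_pos": [0,1,0],"yaw": 0},{"hand": 0.1,"delta_pos": [0,1,0],"yaw": 0},{"hand": 0.1,"delta_pos": [0,1,5],"yaw": 0},{"hand": 0.1,"delta_pos": [0,1,10],"yaw": 0},{"hand": 0.1,"delta_pos": [0,1,14],"yaw": 0},{"hand": 0.1,"delta_pos": [0,1,14],"yaw": 0}]'

```text
clock: 6.63
position: [476.5, -97.0, 147.3]
ee_rot: [-0.428, 0.904, 0.001, -0.001]
contact_force: [-1.3, 0.1, 0.7]
gripper_width: 46.5
grasp_force: 0.0
```

>>> apply_moves --rows '[{"hand": 0.1,"delta_pos": [0,0,4],"yaw": 0},{"hand": 0.1,"delta_pos": [0,0,8],"yaw": 0},{"hand": 0.1,"delta_pos": [0,0,10],"yaw": 0},{"hand": -1,"delta_pos": [0,0,10],"yaw": 0},{"hand": -1,"delta_pos": [0,0,10],"yaw": 0},{"hand": -1,"delta_pos": [0,0,10],"yaw": 0},{"hand": -1,"delta_pos": [0,0,10],"yaw": 0},{"hand": -1,"delta_pos": [0,0,10],"yaw": 0}]'

```text
clock: 7.3
position: [477.1, -96.6, 138.9]
ee_rot: [-0.429, 0.904, 0.0, -0.0]
contact_force: [-2.9, 3.0, 2.9]
gripper_width: 11.6
grasp_force: 59.6
```

Gripped at 59.6 N. Now the first turn, counterclockwise (negative yaw).

>>> apply_moves --rows '[{"hand": -1,"delta_pos": [0,0,0],"yaw": -0.1},{"hand": -1,"delta_pos": [0,0,0],"yaw": -0.2},{"hand": -1,"delta_pos": [0,0,0],"yaw": -0.3},{"hand": -1,"delta_pos": [0,0,0],"yaw": -0.4},{"hand": -1,"delta_pos": [0,0,0],"yaw": -0.5},{"hand": -1,"delta_pos": [0,0,0],"yaw": -0.6},{"hand": -1,"delta_pos": [0,0,0],"yaw": -0.7},{"hand": -1,"delta_pos": [0,0,0],"yaw": -0.8},{"hand": -1,"delta_pos": [0,0,0],"yaw": -0.9},{"hand": -1,"delta_pos": [0,0,0],"yaw": -1.0},{"hand": -1,"delta_pos": [0,0,0],"yaw": -1.1},{"hand": -1,"delta_pos": [0,0,0],"yaw": -1.2}]'

```text
clock: 8.3
position: [477.5, -96.6, 138.9]
ee_rot: [0.865, -0.502, 0.0, -0.0]
contact_force: [-1.9, 3.0, 2.3]
gripper_width: 11.9
grasp_force: 59.4
```

>>> apply_moves --rows '[{"hand": 0,"delta_pos": [0,0,0],"yaw": 0},{"hand": 0,"delta_pos": [0,0,0],"yaw": 0},{"hand": 0,"delta_pos": [0,0,0],"yaw": 0},{"hand": -1,"delta_pos": [0,0,0],"yaw": 0},{"hand": -1,"delta_pos": [0,0,0],"yaw": 0},{"hand": -1,"delta_pos": [0,0,0],"yaw": 0},{"hand": -1,"delta_pos": [0,0,0],"yaw": 0},{"hand": -1,"delta_pos": [0,0,0],"yaw": 0}]'

```text
clock: 8.97
position: [477.7, -97.0, 138.8]
ee_rot: [0.864, -0.504, 0.0, -0.0]
contact_force: [0.1, -0.0, 0.7]
gripper_width: 11.7
grasp_force: 61.2
```

>>> apply_moves --rows '[{"hand": -1,"delta_pos": [0,0,0],"yaw": -0.1},{"hand": -1,"delta_pos": [0,0,0],"yaw": -0.2},{"hand": -1,"delta_pos": [0,0,0],"yaw": -0.3},{"hand": -1,"delta_pos": [0,0,0],"yaw": -0.4},{"hand": -1,"delta_pos": [0,0,0],"yaw": -0.5},{"hand": -1,"delta_pos": [0,0,0],"yaw": -0.6},{"hand": -1,"delta_pos": [0,0,0],"yaw": -0.7},{"hand": -1,"delta_pos": [0,0,0],"yaw": -0.8},{"hand": -1,"delta_pos": [0,0,0],"yaw": -0.9},{"hand": -1,"delta_pos": [0,0,0],"yaw": -1.0},{"hand": -1,"delta_pos": [0,0,0],"yaw": -1.1},{"hand": -1,"delta_pos": [0,0,0],"yaw": -1.18}]'

```text
clock: 9.97
position: [478.8, -96.2, 139.0]
ee_rot: [0.998, 0.059, 0.002, -0.001]
contact_force: [20.1, -1.6, -3.3]
gripper_width: 11.8
grasp_force: 112.5
```

```bash
python3 - <<'E'
from h import *
s=read_state(); print(s["wrist_torque"],s["contact_force"],s["gripper_width"]); delta(477.2,-96.3,139,-4)
E
```

```text
[-0.42376305 -6.38781488 -1.85574645] [20.0955944  -1.59933988 -3.3379564 ] 11.759641685201718
pos [478.8 -96.2 139. ] angx 6.8 tilt [ 0.004  0.003 -1.   ] delta [-1.6 -0.1  0. ] yaw 0.189 j [ 0.13  0.24 -0.45 -0.   -0.88  1.56] t 9.9667
```

>>> apply_moves --rows '[{"hand": 0.2,"delta_pos": [0,0,0],"yaw": 0},{"hand": 0.2,"delta_pos": [0,0,0],"yaw": 0},{"hand": 0.2,"delta_pos": [0,0,0],"yaw": 0},{"hand": 0.2,"delta_pos": [0,0,0],"yaw": 0},{"hand": 0.2,"delta_pos": [0,0,-30],"yaw": 0},{"hand": 0.2,"delta_pos": [0,0,-70],"yaw": 0},{"hand": 0.2,"delta_pos": [0,0,-110],"yaw": 0.1},{"hand": 0.2,"delta_pos": [0,0,-141],"yaw": 0.19},{"hand": 0.2,"delta_pos": [0,0,-141],"yaw": 0.19},{"hand": 0.2,"delta_pos": [0,0,-141],"yaw": 0.19},{"hand": 0.2,"delta_pos": [0,0,-141],"yaw": 0.19},{"hand": 0.2,"delta_pos": [0,0,-141],"yaw": 0.19}]'

```text
clock: 10.97
position: [476.4, -97.0, 278.0]
ee_rot: [0.999, -0.033, -0.002, 0.0]
contact_force: [0.0, 0.4, -0.5]
gripper_width: 51.4
grasp_force: 0.0
```

```bash
python3 - <<'E'
from h import *
c=imaging.get_image("wrist"); cv2.imwrite("pics/w4.png",c["pixels"][:,:,::-1])
for q,z in [("timer_grip",156),("basket_grip",191),("tank_mouth",127),("brass_holder",66),("basket",63)]:
    print(q,[(np.round(a["location"]).tolist(),round(a["score"],2),np.round(atz(c,a["location"],z),1).tolist()) for a in nets.pinpoint("wrist",q)[:1]])
delta(596,-63.5,280,-4)
E
```

```text
timer_grip [([220.0, 318.0], 0.96, [478.3, -96.7, 156.0])]
basket_grip [([65.0, 262.0], 0.43, [587.2, -70.3, 191.0])]
tank_mouth [([68.0, 264.0], 0.92, [594.6, -62.8, 127.0])]
brass_holder [([30.0, 228.0], 0.83, [638.5, -26.0, 66.0])]
basket [([77.0, 273.0], 0.75, [595.6, -63.0, 63.0])]
pos [477.2 -97.  279. ] angx -3.8 tilt [-0.001 -0.    -1.   ] delta [116.3 -41.2  -1.2] yaw 0.004 j [ 0.13  0.11 -0.23  0.   -1.23  1.37] t 11.2667
```

View pics/w4.png

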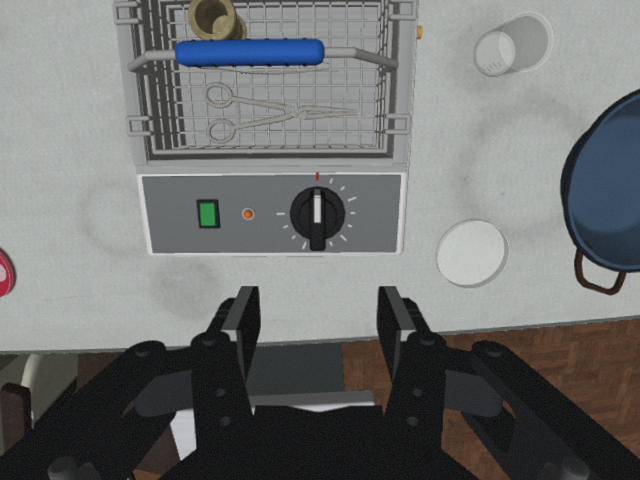

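The knob pointer at (318,195-220) lines up with the red mark at (318,176), so it is at zero. The blue grip spans about (175-325, 38-66), with the holder at the left rear. Next I measure the grip.

```bash
python3 - <<'E'
from h import *
c=imaging.get_image("wrist"); hsv=cv2.cvtColor(c["pixels"],cv2.COLOR_RGB2HSV)
m=cv2.inRange(hsv,(105,150,60),(125,255,255)); m[110:]=0; m[:,420:]=0
n,l,st,ct=cv2.connectedComponentsWithStats(m); k=1+np.argmax(st[1:,4]); print(st[k],ct[k])
p=np.argwhere(l==k)
for z in (191,197):
    W=np.array([atz(c,q,z)[:2] for q in p]); o=W.mean(0); v=np.linalg.svd(W-o)[2]; print(z,o,np.degrees(np.arctan2(v[0][1],v[0][0])),np.ptp((W-o)@v.T,axis=0))
p2=nets.pinpoint("wrist","brass_holder")[0]["location"]; print(atz(c,p2,66)); 
delta(596,-63.5,280,-94)
E
```

```text
[ 176   42  148   27 3526] [249.77226319  54.10408395]
191 [595.37396006 -63.43220763] 86.09836478900698 [89.42167448 14.5238047 ]
197 [594.27094406 -64.40840829] 86.09836478900698 [87.13221874 14.15195293]
[635.4211364  -23.92005145  66.        ]
pos [477.4 -97.  279.3] angx -3.8 tilt [-0.001 -0.    -1.   ] delta [116.2 -41.2  -0.8] yaw 1.575 j [ 0.13  0.11 -0.23  0.   -1.23  1.37] t 11.3667
```

>>> apply_moves --rows '[{"hand": 0.1,"delta_pos": [10,-5,0],"yaw": 0.12},{"hand": 0.1,"delta_pos": [20,-10,0],"yaw": 0.24},{"hand": 0.1,"delta_pos": [30,-15,0],"yaw": 0.36},{"hand": 0.1,"delta_pos": [40,-20,0],"yaw": 0.48},{"hand": 0.1,"delta_pos": [50,-25,0],"yaw": 0.6},{"hand": 0.1,"delta_pos": [60,-30,0],"yaw": 0.72},{"hand": 0.1,"delta_pos": [70,-35,0],"yaw": 0.84},{"hand": 0.1,"delta_pos": [80,-40,0],"yaw": 0.96},{"hand": 0.1,"delta_pos": [90,-45,0],"yaw": 1.08},{"hand": 0.1,"delta_pos": [100,-50,0],"yaw": 1.2},{"hand": 0.1,"delta_pos": [110,-54,0],"yaw": 1.32},{"hand": 0.1,"delta_pos": [115,-56,0],"yaw": 1.44}]'

```text
clock: 12.37
position: [596.8, -48.2, 279.1]
ee_rot: [0.728, -0.686, -0.0, 0.0]
contact_force: [-0.5, -0.3, -1.5]
gripper_width: 47.1
grasp_force: 0.0
```

>>> apply_moves --rows '[{"hand": 0.1,"delta_pos": [0,0,0],"yaw": 0.12},{"hand": 0.1,"delta_pos": [0,0,20],"yaw": 0.135},{"hand": 0.1,"delta_pos": [0,0,50],"yaw": 0.135},{"hand": 0.1,"delta_pos": [0,0,50],"yaw": 0.135},{"hand": 0.1,"delta_pos": [0,0,50],"yaw": 0.135},{"hand": 0.1,"delta_pos": [0,0,50],"yaw": 0.135},{"hand": 0.1,"delta_pos": [0,0,50],"yaw": 0.135}]'

```text
clock: 12.95
position: [597.0, -48.7, 231.7]
ee_rot: [-0.682, 0.731, -0.001, 0.001]
contact_force: [0.5, -0.2, -0.4]
gripper_width: 46.8
grasp_force: 0.0
```

```bash
python3 - <<'E'
from h import *
c=imaging.get_image("wrist"); cv2.imwrite("pics/w5.png",c["pixels"][:,:,::-1])
print([(np.round(a["location"]).tolist(),round(a["score"],2),np.round(atz(c,a["location"],191),1).tolist()) for a in nets.pinpoint("wrist","basket_grip")[:1]])
print([(np.round(a["location"]).tolist(),round(a["score"],2),np.round(atz(c,a["location"],66),1).tolist()) for a in nets.pinpoint("wrist","brass_holder")[:1]])
delta(596.3,-48.5,165,-94)
E
```

```text
[([237.0, 318.0], 0.72, [595.3, -64.2, 191.0])]
[([240.0, 277.0], 0.8, [636.6, -24.9, 66.0])]
pos [596.4 -48.6 231.1] angx -94.0 tilt [ 0.003  0.    -1.   ] delta [-0.1  0.3 66.1] yaw -0.0 j [ 0.19  0.33 -0.05  0.   -1.18 -0.26] t 13.1
```

View pics/w5.png

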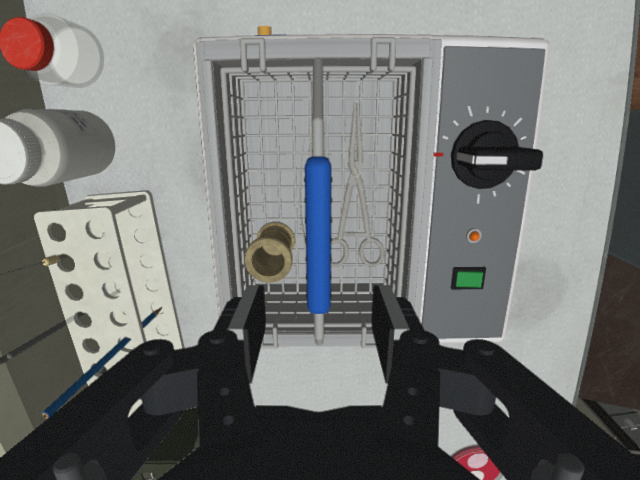

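The view shows the blue grip upright at column 318, midway between the fingers, and the knob is still on the red mark. I descend and grip.

>>> apply_moves --rows '[{"hand": 0.1,"delta_pos": [0,0,20],"yaw": 0},{"hand": 0.1,"delta_pos": [0,0,40],"yaw": 0},{"hand": 0.1,"delta_pos": [0,0,55],"yaw": 0},{"hand": 0.1,"delta_pos": [0,0,66],"yaw": 0},{"hand": 0.1,"delta_pos": [0,0,66],"yaw": 0},{"hand": 0.1,"delta_pos": [0,0,66],"yaw": 0},{"hand": -1,"delta_pos": [0,0,66],"yaw": 0},{"hand": -1,"delta_pos": [0,0,66],"yaw": 0},{"hand": -1,"delta_pos": [0,0,66],"yaw": 0},{"hand": -1,"delta_pos": [0,0,66],"yaw": 0},{"hand": -1,"delta_pos": [0,0,66],"yaw": 0},{"hand": -1,"delta_pos": [0,0,66],"yaw": 0}]'

```text
clock: 14.1
position: [596.9, -48.6, 165.0]
ee_rot: [-0.682, 0.731, -0.001, 0.001]
contact_force: [0.6, 0.9, 4.2]
gripper_width: 13.2
grasp_force: 59.3
```

>>> apply_moves --rows '[{"hand": -1,"delta_pos": [0,0,-3],"yaw": 0},{"hand": -1,"delta_pos": [0,0,-6],"yaw": 0},{"hand": -1,"delta_pos": [0,0,-9],"yaw": 0},{"hand": -1,"delta_pos": [0,0,-12],"yaw": 0},{"hand": -1,"delta_pos": [0,0,-15],"yaw": 0},{"hand": -1,"delta_pos": [0,0,-15],"yaw": 0},{"hand": -1,"delta_pos": [0,0,-15],"yaw": 0},{"hand": -1,"delta_pos": [0,0,-15],"yaw": 0}]'

```text
clock: 14.77
position: [595.6, -48.7, 178.4]
ee_rot: [-0.682, 0.731, 0.0, -0.0]
contact_force: [0.4, -0.0, -4.2]
gripper_width: 13.0
grasp_force: 58.4
```

```bash
python3 - <<'E'
from h import *
c=imaging.get_image("wrist"); cv2.imwrite("pics/w6.png",c["pixels"][:,:,::-1])
s=read_state(); print(s["wrist_torque"],s["contact_force"],s["gripper_width"],s["grasp_force"],s["position"])
E
```

```text
[ 0.02754868  0.03785118 -0.06924645] [-0.40023741  0.77343958 -5.62695743] 12.979816371198801 58.446972370147705 [595.59628419 -48.65543266 178.38238809]
```

View pics/w6.png

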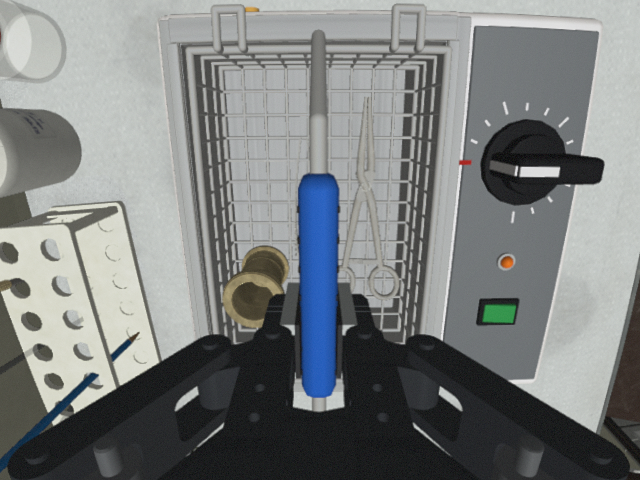

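The basket is free of its hooks, with a load of 5.6 N and almost no moment. The holder is upright at (255,290) and the haemostat and forceps are in place. I continue the lift.

>>> apply_moves --rows '[{"hand": -1,"delta_pos": [0,0,-4],"yaw": 0},{"hand": -1,"delta_pos": [0,0,-11],"yaw": 0},{"hand": -1,"delta_pos": [0,0,-20],"yaw": 0},{"hand": -1,"delta_pos": [0,0,-29],"yaw": 0},{"hand": -1,"delta_pos": [0,0,-38],"yaw": 0},{"hand": -1,"delta_pos": [0,0,-47],"yaw": 0},{"hand": -1,"delta_pos": [0,0,-56],"yaw": 0},{"hand": -1,"delta_pos": [0,0,-65],"yaw": 0},{"hand": -1,"delta_pos": [0,0,-74],"yaw": 0},{"hand": -1,"delta_pos": [0,0,-81],"yaw": 0},{"hand": -1,"delta_pos": [0,0,-85],"yaw": 0},{"hand": -1,"delta_pos": [0,0,-86],"yaw": 0}]'

```text
clock: 15.82
position: [596.2, -48.7, 265.7]
ee_rot: [-0.682, 0.731, -0.001, 0.001]
contact_force: [-0.0, -0.6, -4.1]
gripper_width: 12.8
grasp_force: 58.5
```

>>> apply_moves --rows '[{"hand": -1,"delta_pos": [0,0,0],"yaw": 0},{"hand": -1,"delta_pos": [0,0,0],"yaw": 0},{"hand": -1,"delta_pos": [0,0,0],"yaw": 0},{"hand": -1,"delta_pos": [0,0,0],"yaw": 0},{"hand": -1,"delta_pos": [0,0,0],"yaw": 0},{"hand": -1,"delta_pos": [0,0,0],"yaw": 0},{"hand": -1,"delta_pos": [0,0,0],"yaw": 0},{"hand": -1,"delta_pos": [0,0,0],"yaw": 0}]'

```text
clock: 16.48
position: [595.8, -48.7, 264.5]
ee_rot: [-0.682, 0.731, 0.0, -0.0]
contact_force: [0.1, 0.9, -4.8]
gripper_width: 13.3
grasp_force: 58.5
```

```bash
python3 - <<'E'
from h import *
c=imaging.get_image("wrist"); w=c["pixels"][:,:,::-1]
t=imaging.get_image("scene")["pixels"][:,:,::-1][150:330,260:460]
t=cv2.resize(t,(400,360),interpolation=cv2.INTER_CUBIC); w=cv2.resize(w,(400,300))
cv2.imwrite("pics/f.png",np.hstack([np.pad(w,((0,60),(0,0),(0,0))),t]))
s=read_state(); print(s["wrist_torque"],s["contact_force"],s["gripper_width"],s["grasp_force"]); delta(597,-63,264,-94)
E
```

```text
[-0.00145266  0.03337365  0.01903159] [-0.98013929 -0.41037829 -4.8587841 ] 13.14663974909428 58.50344717502594
pos [595.8 -48.6 264.6] angx -94.0 tilt [ 0. -0. -1.] delta [14.2 -2.2  0.6] yaw -0.0 j [ 0.19  0.31  0.    0.   -1.26 -0.26] t 16.5833
```

View pics/f.png

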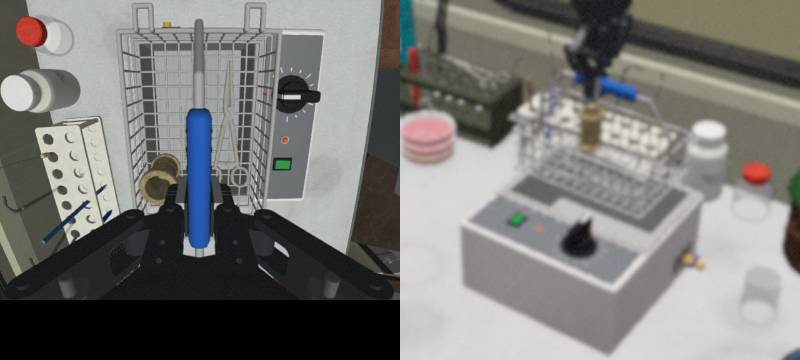

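Both views show the basket level over the tank, raised about 100 mm so its underside is about 35 mm over the rim. The holder is standing at (160,180), the instruments are inside, and the knob points at the red mark. Handing in.

```bash
python3 -c "
from bench import workorder
print(workorder.job_done())"
```

```text
the job is handed in; nothing more can be done
None
```

The knob is at the zero stop. The arm holds the basket level about 35 mm over the tank rim, with the instruments inside and the brass holder standing; the job is handed in.

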